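# Get the measuring cup from behind the toppings

### The job

The small measuring cup stands at the back of the dark steel topping tray, behind the sugar shaker, the spice jar and the bin of sachets. First set all three of these aside, standing on the wooden board, then lift the cup out and stand it upright on the middle of the kitchen scale. Then put the shaker, the jar and the bin back upright in the tray, each in the very spot where it stood at the start, and leave the jam jar and the timer alone.

Things in the scene. Friction and masses are not known exactly. Their poses are not given: they have to be found in the camera images.
- topping_tray: flat dark steel tray, fixed, 220 (its x) x 280 (its y) mm, floor 4 mm thick, rim 10 mm high, 6 mm wide. Origin: centre of its underside on the worktop; z up. Shaker, jar and bin stand on its floor in a row along its y, in the half towards -x (the robot), in any order, centres about 85 mm apart with narrow gaps; the cup stands behind them, towards +x
- side_board: light wooden board lying fixed on the worktop, empty at the start, to the left or right of the tray, 300 (its x) x 130 (its y) x 12 mm thick. Origin: centre of its underside; the surface to stand things on is 12 mm above it; x along its length
- scale_plate (a point): centre of the raised weighing plate (118 along x, 138 along y, its top 28 mm above the worktop) of the flat white kitchen scale, which is fixed on the other side of the tray from the board. The scale is 178 (x) x 150 (y) mm; its display strip lies on its -x side, so this point is 26 mm off the scale's middle towards +x
- sugar_shaker: round steel sugar shaker with a domed, pierced top, 66 mm in diameter up to 80 mm height (top part 68 mm), 106 mm high, 0.21 kg (up to 30 % more or less). Origin: centre of its underside; z up
- spice_jar: small round glass spice jar with a red screw cap, body 42 mm in diameter up to 85 mm height, cap 45 mm in diameter, 106 mm high in all, 0.11 kg (up to 30 % more or less). It is best taken by the cap. Origin: centre of its underside; z up
- sachet_bin: square clear plastic bin, 64 x 64 mm outside, 97 mm high, with coloured flat sachets standing in it; the 2 mm walls are nearly invisible but reach up from the edges of its pale square bottom; rigid, 0.15 kg. Origin: centre of its underside; x and y square to its sides, turned at most 0.15 rad from the tray's; z up. Take it from outside across a pair of facing walls
- measuring_cup: small open steel measuring cup standing upright, 56 mm in diameter, 44 mm high, 0.09 kg, with a handle. Origin: at its underside; the axis of the round cup lies 14 mm from the origin towards body +y; the handle is on the -y side and ends 42 mm from the origin. z up. It can be taken from outside across the cup along its body x (56 mm wide, square to the handle)
- cup_mouth (a point): centre of the round mouth of the measuring cup, on its axis, 44 mm above its underside
- jam_jar: bystander: squat jam jar with a white lid, 76 mm in diameter, 92 mm high, loose on the worktop behind the tray. Origin: centre of its underside. Not to be disturbed
- timer: bystander: white digital kitchen timer leaning on its foot, 43 x 68 x 64 mm high, loose on the worktop behind the tray, to the right of the jam jar. Origin: centre of its underside. Not to be disturbed

How it is judged:
By the outcome, as a careful person would: the job done as asked, in the order asked, and still so for the second after the job is handed in, with the robot touching nothing.
It also fails if it takes over 144 s, if anything falls off the work surface, if the arm or the gripper's body presses on something with over 40 N, if the wrist force passes 120 N, or if a joint passes its speed limit or range.

### The arm

A 6-joint arm with a two-finger parallel gripper is mounted at the origin on a cart in front of the work surface, level with it; the furniture and walls round the work are solid. World frame = base frame: x ahead of the robot, y to its left, z up, the work surface at z = 0. Lengths are in m, angles in rad, forces in N, time in s.
With the tool pointing down it reaches from about 0.375 to 0.9 m from the base axis. Payload 3.1 kg.
Tool frame: the origin (TCP) lies midway between the tips of the shut fingers; the grasp point (between the pads) lies 19 mm behind it; z points along the fingers, y is the line along which they close (so a half turn about z gives the same grasp; the last joint's range is limited). The gripper opens to 85 mm and grips with 20 to 120 N. Pads are 22 mm wide; open, the fingers measure 114 mm over their backs; the gripper's body (76 mm by 85 mm) begins 54 mm behind the grasp point. The pads swing forward as they close: fully open they stand 13 mm farther back than shut.
Start: joints at [0.95, 0.527, 1.433, -0, 1.181, -0.178], TCP at [0.268, 0.565, 0.231] pointing down, gripper open.
Joint ranges: [-3.08, 3.08], [-0.75, 2.2], [0.22, 2.44], [-1.43, 4.57], [0, 2.65], [-2.85, 2.85]. Speed limits (rad/s): [2.79, 2.79, 3.14, 3.14, 3.14, 3.14].

### API

Orientations are given as a unit quaternion [x, y, z, w].
In Python, from station import manip gives the robot as it stands.
- The arm moves only by the tool drive_tool, never from a script. Its argument "motion" is a list that holds one entry, the list of rows, each a list of 5 numbers: the finger opening in mm, from 0 to 85.4, then the shift along the tool's x, y, z in units of 30 mm (1.0 is 30 mm), then the turn about the tool's z in units of 8 degrees (1.0 is 8 degrees). In form: [[[fingers, x, y, z, yaw], ...]]. A call has 1 to 10 rows; each row is the pose to reach, as a shift and turn from the pose commanded when the call began, along the tool's axes at that moment; what a row does not reach only later rows make up. A row lasts 1/10 s, in which the tool goes at most 50 mm and 8.59 degrees, less where a joint would pass 70% of its speed; a pose out of reach is approached as far as the arm can. A call with a gripper value outside its range is refused whole. The fingers move at their own pace and stop on an object; "squeeze" is the grip in N (left out, the last holds). Time passes only in rows, so rows that repeat a pose let the fingers close. It gives the time, the measured TCP pose, the force, the opening and the grip force at its end, in the units of the state.
- manip.sense(): the state, without advancing time (a new reading comes with each control period).
- manip.snapshot(name): name is "side" or "top"; returns the picture (420x560x3 uint8, red, green, blue); there is no depth.
- manip.camera_model(name): a dict with "fov_y" (degrees; the focal length in pixels is half the picture's height over the tangent of half this angle, whatever the lens; pixels are square), "cx", "cy" (the principal point, pixels), "k1" (the pictures are not rectified: a ray, as slopes to the right and down, at radius r is drawn at 1 + k1 r^2 times it, then the intrinsics apply), "origin" and "orientation" of the camera in the world. Camera axes: x right, y up, looking along -z (the intrinsics and any distortion apply to the point x, -y, -z); pixel columns grow to the right and rows downward; lengths in m; the calibration is good to about 2 mm. A picture is of the moment at which its call begins. camera_model takes no time and is no camera call.
- manip.sign_off(): hands the job in; it is judged then, once.
The state is a dict: "t": time; "q": joint angles; "qd": joint speeds; "tau": joint torques, N m; "tcp_pos": TCP position; "tool_rot": TCP orientation; "force": force on the tool from outside, world axes, zero at the start; "ft_torque": the same for the moment, N m; "finger_gap": opening from 0.0 (shut) to 1.0 (fully open); "gripper_force": force on a finger pad.
Only numpy, scipy, OpenCV 4.12 (cv2) and the standard library are available. Lean on these libraries where they do the work, as an engineer would, in place of code of your own. Each camera call takes 0.05 s, during which the arm holds its last target. There are 200 camera calls.

## Working session

There is one attempt and no reset: what is moved stays moved. The work goes in short steps, Python scripts to look and compute and a tool call to move; the robot and the scene stay as the last step left them, time stands still between calls to the robot, and variables do not carry over. Pictures are saved under pics/ and viewed, at most 14 in all, crops included, and the job is handed in when it is done.

Besides the shell and the picture viewer there is one more tool, called as name([rows], argument=value, ...), one row to a line, values as JSON. drive_tool: Moves the arm, as the interface text tells. Its arguments: {"type":"object","properties":{"motion":{"type":"array","items":{"type":"array","items":{"type":"array","items":{"type":"number"}}}},"squeeze":{"type":"number"}},"required":["motion"]}

```bash
ls; mkdir -p pics; cat > h.py <<'E'
import numpy as np, cv2
from scipy.spatial.transform import Rotation as R
from station import manip
def K(n):
    m=manip.camera_model(n); f=210/np.tan(np.radians(m['fov_y'])/2)
    return m,f
def ray(n,u,v):
    m,f=K(n); A=np.array([[f,0,m['cx']],[0,f,m['cy']],[0,0,1]])
    p=cv2.undistortPoints(np.array([[[u,v]]],float),A,np.array([m['k1'],0,0,0,0.]))[0,0]
    return np.array(m['origin']),R.from_quat(m['orientation']).apply([p[0],-p[1],-1])
def onz(n,u,v,z):
    o,d=ray(n,u,v); return o+d*(z-o[2])/d[2]
def proj(n,P):
    m,f=K(n); c=R.from_quat(m['orientation']).inv().apply(np.array(P)-m['origin'])
    x,y=c[0]/-c[2],-c[1]/-c[2]; s=1+m['k1']*(x*x+y*y)
    return np.array([m['cx']+f*x*s,m['cy']+f*y*s])
def snap(n,name,crop=None,scale=1):
    im=manip.snapshot(n)[:,:,::-1]; cv2.imwrite(f'pics/{name}_raw.png',im)
    if crop: u0,v0,u1,v1=crop; im=im[v0:v1,u0:u1]
    cv2.imwrite(f'pics/{name}.png',cv2.resize(im,None,fx=scale,fy=scale,interpolation=cv2.INTER_CUBIC)); return im
E
python3 - <<'E'
from h import *
for n in('top','side'): snap(n,n+'0',scale=1.42); print(manip.camera_model(n))
print(manip.sense())
E
```

```text
pics
{'fov_y': 50.41863391418789, 'cx': 280.717359732098, 'cy': 212.59850249157637, 'k1': -0.0616201494456647, 'origin': array([ 0.56249797, -0.0045395 ,  1.14366171]), 'orientation': array([ 0.03274374, -0.01564578, -0.70059441,  0.71263633])}
{'fov_y': 45.84792410713782, 'cx': 282.96488821896344, 'cy': 214.45320926256815, 'k1': 0.062217533461739326, 'origin': array([ 0.01510826, -0.03943786,  1.13321161]), 'orientation': array([ 0.18142832, -0.17265046, -0.6734029 ,  0.69556029])}
{'t': 0.1, 'q': array([ 9.49500342e-01,  5.28376988e-01,  1.43374385e+00, -3.13656252e-05,
        1.18140398e+00, -1.78478980e-01]), 'qd': array([-0.00049359, -0.00350587, -0.00403364, -0.00074622,  0.0007579 ,
        0.00061511]), 'tau': array([-2.10731018e-04, -4.43305635e+01, -1.78584641e+01, -2.80493432e-04,
        3.87579203e-03,  5.19702127e-06]), 'tcp_pos': array([0.2674014 , 0.56421241, 0.23043879]), 'tool_rot': array([ 2.19598036e-01,  9.75589960e-01, -8.95508369e-04, -3.62750837e-04]), 'force': array([0.15932339, 0.39361435, 0.47708338]), 'ft_torque': array([0.02093031, 0.03005704, 0.00567563]), 'gripper_force': 0.0, 'finger_gap': 0.9951116281591876}
```

View pics/top0.png

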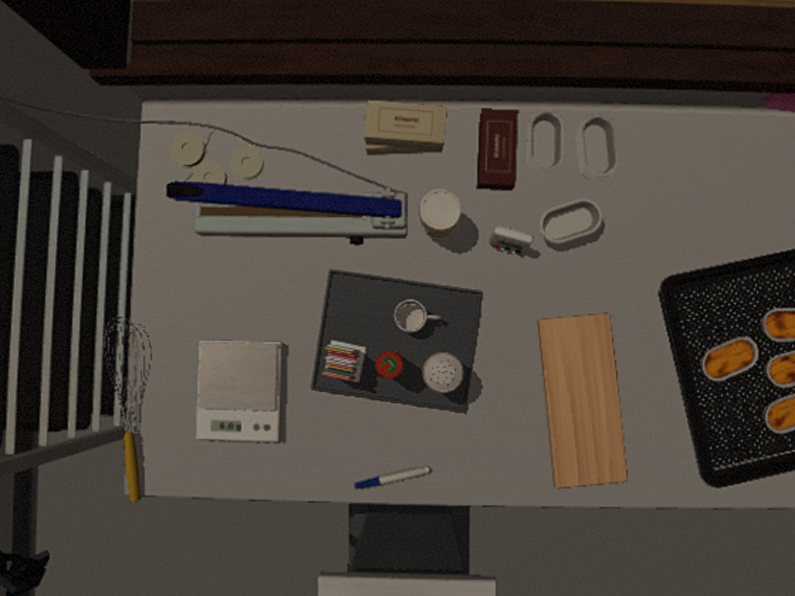

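View pics/side0.png

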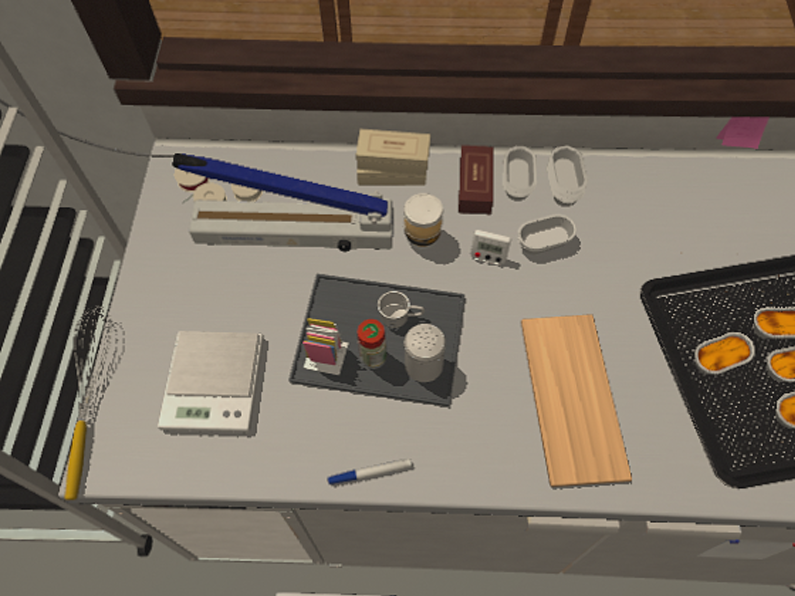

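```bash
python3 - <<'E'
from h import *
a=cv2.imread('pics/top0_raw.png')[185:295,215:345]; b=cv2.imread('pics/side0_raw.png')[185:295,200:330]
for n,i in(('ct',a),('cs',b)):
    i=cv2.convertScaleAbs(i,alpha=1.6,beta=10)
    cv2.imwrite(f'pics/{n}.png',cv2.resize(i,None,fx=5,fy=5,interpolation=cv2.INTER_CUBIC))
E
```

```text
(no output)
```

View pics/ct.png

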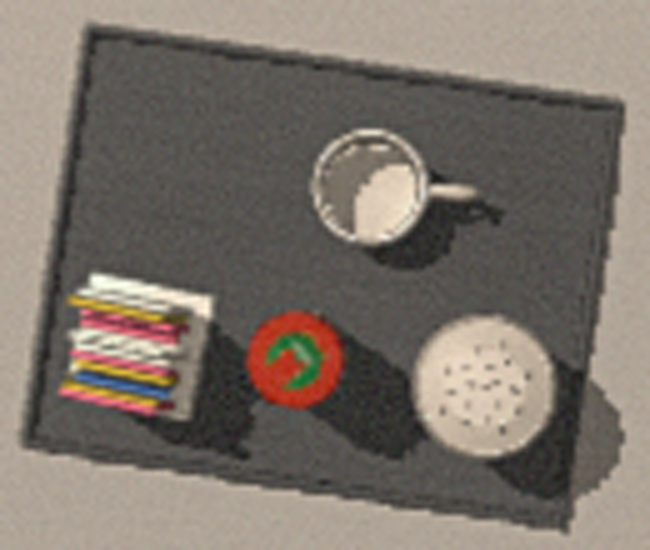

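View pics/cs.png

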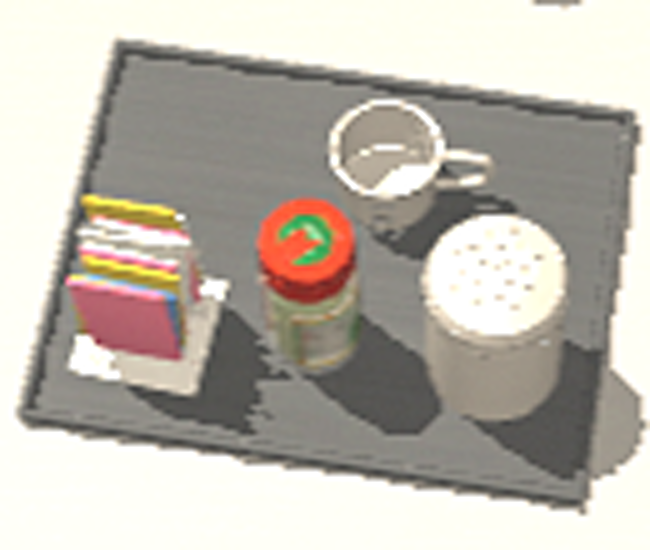

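```bash
python3 - <<'E'
from h import *
T=lambda c:((c[0]+.5)/5-.5+215,(c[1]+.5)/5-.5+185)
S=lambda c:((c[0]+.5)/5-.5+200,(c[1]+.5)/5-.5+185)
np.set_printoptions(precision=4,suppress=True)
t=lambda c,z:onz('top',*T(c),z)[:2]; s=lambda c,z:onz('side',*S(c),z)[:2]
def tri(a,b):
    o1,d1=ray('top',*T(a));o2,d2=ray('side',*S(b)); A=np.c_[d1,-d2]; k=np.linalg.lstsq(A,o2-o1,rcond=None)[0]
    p,q=o1+k[0]*d1,o2+k[1]*d2; return (p+q)/2,np.linalg.norm(p-q)
print('tray top'); 
ct=[t(c,.010) for c in((90,24),(624,100),(567,531),(22,445))]; cs=[s(c,.010) for c in((116,40),(638,112),(587,512),(18,420))]
for C in(ct,cs):
    C=np.array(C); print(C.tolist(), C.mean(0)); e=(C[1]-C[0]+C[2]-C[3]); e2=(C[0]-C[3]+C[1]-C[2]); print(np.linalg.norm(e)/2,np.linalg.norm(e2)/2,np.arctan2(e[0],-e[1]),np.arctan2(e2[1],e2[0]))
print('cup',t((369,187),.048),s((388,148),.048),tri((369,187),(388,148)))
print('handle',t((484,191),.04),s((492,170),.04))
print('jar',t((295,361),.11),s((306,243),.11),tri((295,361),(306,243)))
print('shaker',t((484,386),.09),s((495,270),.1))
print('shaker base front',s((495,418),.004), 'sides',s((430,380),.004),s((560,385),.004))
print('bin top',[t(c,.006) for c in((90,273),(214,296),(195,420))],'side',[s(c,.006) for c in((68,372),(195,395),(228,282))])
r=1/1.42
print('board',[onz('top',u*r,v*r,.012)[:2] for u,v in((540,320),(610,314),(626,481),(556,488))])
print('scale',[onz('top',u*r,v*r,.026)[:2] for u,v in((198,341),(282,343),(278,442),(196,439))])
print('plate',[onz('top',u*r,v*r,.028)[:2] for u,v in((200,342),(279,344),(277,410),(198,408))])
print('plate s',[onz('side',u*r,v*r,.028)[:2] for u,v in((182,333),(258,334),(250,398),(168,393))])
print('jam',onz('top',440*r,211*r,.092),'timer',onz('top',513*r,238*r,.05))
E
```

```text
tray top
[[0.6976503742700901, 0.148143926706599], [0.6628297496949548, -0.12547925606272767], [0.4445862398376017, -0.09900787215390731], [0.4822612375449872, 0.17750720345424256]] [0.5718 0.0253]
0.27744716550216053 0.218606256493683 -0.13102216789127322 -0.12805569372668443
[[0.6986146613517125, 0.1476420660269129], [0.6631817928400555, -0.12839515873636598], [0.44192219425541013, -0.10180270278869202], [0.4806540222503941, 0.17519549864004422]] [0.5711 0.0232]
0.2789930934769291 0.2212725663299416 -0.13330943133747092 -0.12265844750905869
cup [0.6145 0.0033] [ 0.6166 -0.0004] (array([0.6145, 0.0014, 0.0517]), np.float64(0.003818782967512614))
handle [ 0.6139 -0.0535] [ 0.6101 -0.0527]
jar [0.5306 0.0357] [0.531  0.0333] (array([0.5307, 0.0345, 0.1105]), np.float64(0.0024645762241167915))
shaker [ 0.5199 -0.0526] [ 0.5248 -0.0543]
shaker base front [ 0.4914 -0.0571] sides [ 0.5106 -0.0247] [ 0.51   -0.0889]
bin top [array([0.5701, 0.1455]), array([0.5596, 0.0817]), array([0.4965, 0.0901])] side [array([0.5085, 0.1542]), array([0.4981, 0.0906]), array([0.5602, 0.0787])]
board [array([ 0.6116, -0.2293]), array([ 0.6243, -0.3547]), array([ 0.3295, -0.3836]), array([ 0.3158, -0.2596])]
scale [array([0.5631, 0.3804]), array([0.5625, 0.2287]), array([0.3884, 0.231 ]), array([0.3895, 0.3781])]
plate [array([0.5614, 0.376 ]), array([0.5606, 0.2336]), array([0.4445, 0.2339]), array([0.4444, 0.3755])]
plate s [array([0.5587, 0.3672]), array([0.5607, 0.2351]), array([0.4417, 0.2324]), array([0.4468, 0.3694])]
jam [ 0.7887 -0.0453  0.092 ] timer [ 0.7519 -0.1745  0.05  ]
```

```bash
cat >> h.py <<'E'
def rel(P,th):
    s=manip.sense(); r=R.from_quat(s['tool_rot']); d=r.inv().apply(np.array(P)-s['tcp_pos'])/.03
    y=r.apply([0,1,0]); a=np.arctan2(y[1],y[0])
    w=(a-th+np.pi/2)%np.pi-np.pi/2
    print('rel',d.round(3),'yaw',round(np.degrees(w)/8,3),'| th',round(a,4),s['tcp_pos'].round(4),'t',s['t'],'gap',s['finger_gap'],s['force'].round(1))
E
python3 - <<'E'
from h import *
# bin bottom refinement: pale mask
rel((.523,-.0545,.22),-.14)
E
```

```text
rel [-16.535 -14.983   0.371] yaw 9.081 | th 1.128 [0.2674 0.5642 0.2304] t 0.1 gap 0.9951116281591876 [0.2 0.4 0.5]
```

drive_tool([
  [[85,-1,-0.9,0,1],[85,-2.3,-2.1,0,2],[85,-3.6,-3.2,0,3],[85,-4.9,-4.4,0,4],[85,-6.2,-5.6,0,5],[85,-7.5,-6.8,0,6],[85,-8.7,-7.9,0,7],[85,-10,-9.1,0,8],[85,-11.2,-10.2,0,9],[85,-12.3,-11.2,0.3,9.08]],
], squeeze=50)

```text
t: 1.1
tcp_pos: [0.4546, 0.1097, 0.2243]
tool_rot: [0.756, 0.655, 0.001, 0.001]
force: [1.3, 0.5, 0.0]
finger_gap: 0.993
gripper_force: 0.0
```

```bash
python3 - <<'E'
from h import *
rel((.523,-.0545,.16),-.14)
E
```

```text
rel [-5.095  3.028  2.148] yaw -0.018 | th -0.1424 [0.4546 0.1097 0.2243] t 1.1 gap 0.9934613108824975 [1.3 0.5 0. ]
```

drive_tool([
  [[85,-1.3,0.8,0.3,0],[85,-2.6,1.6,0.7,0],[85,-3.8,2.3,1.2,0],[85,-4.6,2.8,1.7,0],[85,-5,3,2,0],[85,-5,3,2,0],[85,-5,3,2,0]],
])

```text
t: 1.8
tcp_pos: [0.5209, -0.0484, 0.1636]
tool_rot: [0.755, 0.656, -0.0, -0.001]
force: [-0.5, 0.2, 0.7]
finger_gap: 0.995
gripper_force: 0.0
```

```bash
python3 - <<'E'
from h import *
rel((.523,-.0545,.046),-.14)
E
```

```text
rel [-0.196  0.106  3.919] yaw 0.002 | th -0.1397 [ 0.5209 -0.0484  0.1636] t 1.8 gap 0.9951609296898083 [-0.5  0.2  0.7]
```

drive_tool([
  [[85,-0.2,0.11,0.8,0],[85,-0.2,0.11,1.8,0],[85,-0.2,0.11,2.8,0],[85,-0.2,0.11,3.5,0],[85,-0.2,0.11,3.9,0],[85,-0.2,0.11,3.9,0],[85,-0.2,0.11,3.9,0]],
])

```text
t: 2.5
tcp_pos: [0.5248, -0.0552, 0.0476]
tool_rot: [0.754, 0.656, 0.0, 0.001]
force: [-0.2, -0.3, 0.5]
finger_gap: 0.998
gripper_force: 0.0
```

```bash
python3 - <<'E'
from h import *
rel((.523,-.0545,.046),-.14)
snap('top','t1',(200,170,360,290),5)
E
```

```text
rel [ 0.014 -0.062  0.054] yaw 0.01 | th -0.1386 [ 0.5248 -0.0552  0.0476] t 2.5 gap 0.9979191664755939 [-0.2 -0.3  0.5]
```

View pics/t1.png

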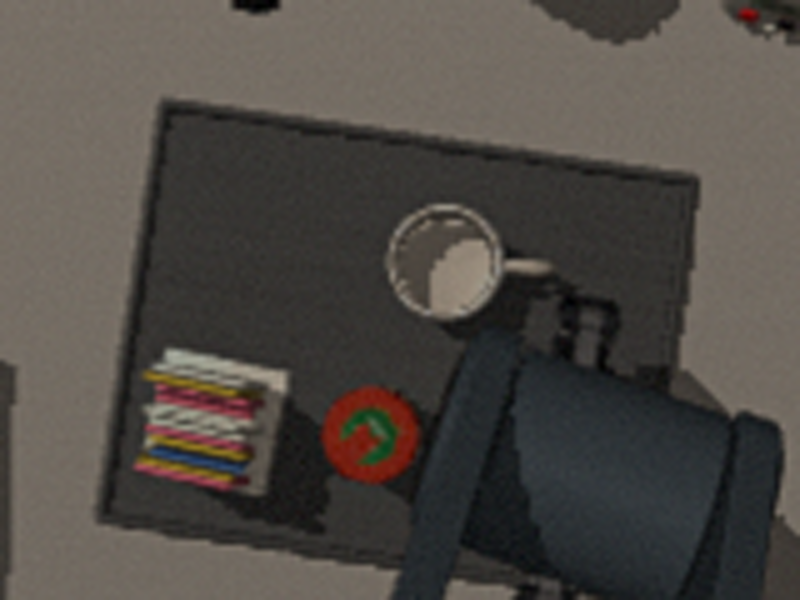

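drive_tool([
  [[60,0,0,0,0],[60,0,0,0,0],[60,0,0,0,0],[60,0,0,0,0],[60,0,0,0,0],[60,0,0,0,0],[60,0,0,0,0],[60,0,0,0,0]],
])

```text
t: 3.35
tcp_pos: [0.5241, -0.0557, 0.0482]
tool_rot: [0.755, 0.656, 0.0, 0.0]
force: [-2.0, 1.1, 6.8]
finger_gap: 0.765
gripper_force: 53.9
```

drive_tool([
  [[60,0,0,-0.2,0],[60,0,0,-0.7,0],[60,0,0,-1.5,0],[60,0,0,-2.5,0],[60,0,0,-3.4,0],[60,0,0,-4,0],[60,0,0,-4.3,0],[60,0,0,-4.3,0]],
])

```text
t: 4.15
tcp_pos: [0.525, -0.0561, 0.1771]
tool_rot: [0.755, 0.656, 0.001, 0.001]
force: [0.7, -0.3, -2.0]
finger_gap: 0.764
gripper_force: 56.0
```

```bash
python3 - <<'E'
from h import *
c=np.array([.4703,-.3068]); u=np.array([np.cos(.095),np.sin(.095)])
for k in(.105,0,-.11): print((c+k*u).round(4))
rel((*(c+.105*u),.177),-.14)
E
```

```text
[ 0.5748 -0.2968]
[ 0.4703 -0.3068]
[ 0.3608 -0.3172]
rel [-7.715  2.763  0.015] yaw 0.001 | th -0.1398 [ 0.525  -0.0561  0.1771] t 4.15 gap 0.7643387245472135 [ 0.7 -0.3 -2. ]
```

drive_tool([
  [[60,-0.5,0.2,0,0],[60,-1.5,0.5,0,0],[60,-2.8,1,0,0],[60,-4.2,1.5,0,0],[60,-5.5,2,0,0],[60,-6.6,2.3,0,0],[60,-7.3,2.6,0,0],[60,-7.7,2.75,0,0],[60,-7.7,2.75,0,0],[60,-7.7,2.75,0,0]],
])

```text
t: 5.15
tcp_pos: [0.5729, -0.2951, 0.1745]
tool_rot: [0.755, 0.656, -0.0, -0.002]
force: [-0.2, 0.7, -2.3]
finger_gap: 0.764
gripper_force: 56.0
```

drive_tool([
  [[60,0,0,0.3,0],[60,0,0,1.1,0],[60,0,0,2.1,0],[60,0,0,3,0],[60,0,0,3.6,0],[60,0,0,3.85,0],[60,0,0,3.93,0],[60,0,0,3.98,0],[60,0,0,3.98,0],[60,0,0,3.98,0]],
])

```text
t: 6.15
tcp_pos: [0.5744, -0.2965, 0.0575]
tool_rot: [0.755, 0.656, 0.0, 0.001]
force: [0.7, -0.2, -2.1]
finger_gap: 0.758
gripper_force: 56.0
```

drive_tool([
  [[60,0,0,0.04,0],[60,0,0,0.08,0],[60,0,0,0.08,0]],
])

```text
t: 6.45
tcp_pos: [0.5744, -0.2966, 0.0562]
tool_rot: [0.755, 0.656, 0.0, 0.001]
force: [-1.6, 0.9, 7.2]
finger_gap: 0.767
gripper_force: 56.7
```

drive_tool([
  [[70,0,0,0,0],[75,0,0,0,0],[85,0,0,0,0],[85,0,0,0,0],[85,0,0,0,0],[85,0,0,0,0]],
])

```text
t: 7.05
tcp_pos: [0.5738, -0.2961, 0.0538]
tool_rot: [0.755, 0.656, -0.0, -0.0]
force: [0.2, 0.4, -0.3]
finger_gap: 0.997
gripper_force: 0.0
```

drive_tool([
  [[85,0,0,-0.5,0],[85,0,0,-1.5,0],[85,0,0,-2.8,0],[85,0,0,-3.8,0],[85,0,0,-4,0],[85,0,0,-4,0]],
])

```text
t: 7.65
tcp_pos: [0.5746, -0.2966, 0.1762]
tool_rot: [0.755, 0.656, 0.0, 0.002]
force: [-0.2, 0.5, -0.2]
finger_gap: 0.991
gripper_force: 0.0
```

```bash
python3 - <<'E'
from h import *
rel((.531,.0348,.176),-.14)
E
```

```text
rel [10.737 -2.977 -0.025] yaw 0.002 | th -0.1397 [ 0.5746 -0.2966  0.1762] t 7.65 gap 0.99087893381961 [-0.2  0.5 -0.2]
```

drive_tool([
  [[85,0.7,-0.2,0,0],[85,2.2,-0.6,0,0],[85,3.8,-1.1,0,0],[85,5.4,-1.5,0,0],[85,7,-1.9,0,0],[85,8.6,-2.4,0,0],[85,9.8,-2.7,0,0],[85,10.7,-2.98,0,0],[85,10.74,-2.98,0,0],[85,10.74,-2.98,0,0]],
])

```text
t: 8.65
tcp_pos: [0.5293, 0.036, 0.1728]
tool_rot: [0.754, 0.657, -0.001, -0.001]
force: [-0.2, -0.9, -0.1]
finger_gap: 0.99
gripper_force: 0.0
```

```bash
python3 - <<'E'
from h import *
rel((.531,.0348,.078),-.14)
E
```

```text
rel [-0.03   0.068  3.16 ] yaw 0.015 | th -0.1379 [0.5293 0.036  0.1728] t 8.65 gap 0.989885395935322 [-0.2 -0.9 -0.1]
```

drive_tool([
  [[85,0,0,0.6,0],[85,0,0,1.6,0],[85,0,0,2.5,0],[85,0,0,3.1,0],[85,0,0,3.25,0],[85,0,0,3.25,0],[85,0,0,3.25,0]],
])

```text
t: 9.35
tcp_pos: [0.5309, 0.0346, 0.0769]
tool_rot: [0.755, 0.656, 0.0, 0.0]
force: [0.2, -0.1, 0.5]
finger_gap: 0.999
gripper_force: 0.0
```

drive_tool([
  [[40,0,0,0,0],[40,0,0,0,0],[40,0,0,0,0],[40,0,0,0,0],[40,0,0,0,0],[40,0,0,0,0],[40,0,0,0,0],[40,0,0,0,0],[40,0,0,0,0]],
], squeeze=35)

```text
t: 10.25
tcp_pos: [0.5308, 0.0354, 0.0773]
tool_rot: [0.755, 0.656, 0.001, 0.001]
force: [-0.3, 0.6, 6.8]
finger_gap: 0.512
gripper_force: 35.1
```

drive_tool([
  [[40,0,0,-0.2,0],[40,0,0,-0.7,0],[40,0,0,-1.5,0],[40,0,0,-2.5,0],[40,0,0,-3.2,0],[40,0,0,-3.5,0],[40,0,0,-3.5,0]],
])

```text
t: 10.95
tcp_pos: [0.5307, 0.0354, 0.1825]
tool_rot: [0.755, 0.656, 0.001, 0.001]
force: [-0.2, -0.7, -2.2]
finger_gap: 0.512
gripper_force: 35.8
```

```bash
python3 - <<'E'
from h import *
rel((.4703,-.3068,.182),-.14)
E
```

```text
rel [-11.577  -0.407   0.015] yaw 0.003 | th -0.1396 [0.5307 0.0354 0.1825] t 10.95 gap 0.5120229932848782 [-0.2 -0.7 -2.2]
```

drive_tool([
  [[40,-0.5,0,0,0],[40,-1.7,-0.1,0,0],[40,-3.1,-0.1,0,0],[40,-4.7,-0.2,0,0],[40,-6.3,-0.2,0,0],[40,-7.9,-0.3,0,0],[40,-9.4,-0.3,0,0],[40,-10.6,-0.4,0,0],[40,-11.3,-0.4,0,0],[40,-11.6,-0.4,0,0]],
])

```text
t: 11.95
tcp_pos: [0.468, -0.3102, 0.1797]
tool_rot: [0.756, 0.655, -0.0, -0.001]
force: [0.7, -0.0, -1.3]
finger_gap: 0.508
gripper_force: 35.8
```

drive_tool([
  [[40,0,0,0,0],[40,0,0,0.3,0],[40,0,0,1.1,0],[40,0,0,2,0],[40,0,0,2.7,0],[40,0,0,3.05,0],[40,0,0,3.15,0],[40,0,0,3.2,0],[40,0,0,3.24,0],[40,0,0,3.24,0]],
])

```text
t: 12.95
tcp_pos: [0.4702, -0.3076, 0.0854]
tool_rot: [0.755, 0.656, 0.0, 0.001]
force: [-0.1, 1.8, 1.8]
finger_gap: 0.514
gripper_force: 35.9
```

drive_tool([
  [[50,0,0,0,0],[60,0,0,0,0],[85,0,0,0,0],[85,0,0,0,0],[85,0,0,0,0],[85,0,0,0,0],[85,0,0,0,0]],
])

```text
t: 13.65
tcp_pos: [0.4698, -0.3075, 0.0842]
tool_rot: [0.755, 0.656, -0.0, -0.0]
force: [-0.2, 0.1, -0.5]
finger_gap: 0.993
gripper_force: 0.0
```

drive_tool([
  [[85,0,0,-0.5,0],[85,0,0,-1.5,0],[85,0,0,-2.5,0],[85,0,0,-3,0],[85,0,0,-3,0],[85,0,0,-3,0]],
])

```text
t: 14.25
tcp_pos: [0.4696, -0.3073, 0.174]
tool_rot: [0.755, 0.656, -0.0, -0.0]
force: [0.9, -0.2, -0.6]
finger_gap: 0.993
gripper_force: 0.0
```

```bash
python3 - <<'E'
from h import *
rel((.5335,.117,.175),-.15)
snap('top','t2',(200,170,480,350),2.85)
E
```

```text
rel [14.301  0.139 -0.032] yaw 0.073 | th -0.1398 [ 0.4696 -0.3073  0.174 ] t 14.25 gap 0.9925909846397387 [ 0.9 -0.2 -0.6]
```

View pics/t2.png

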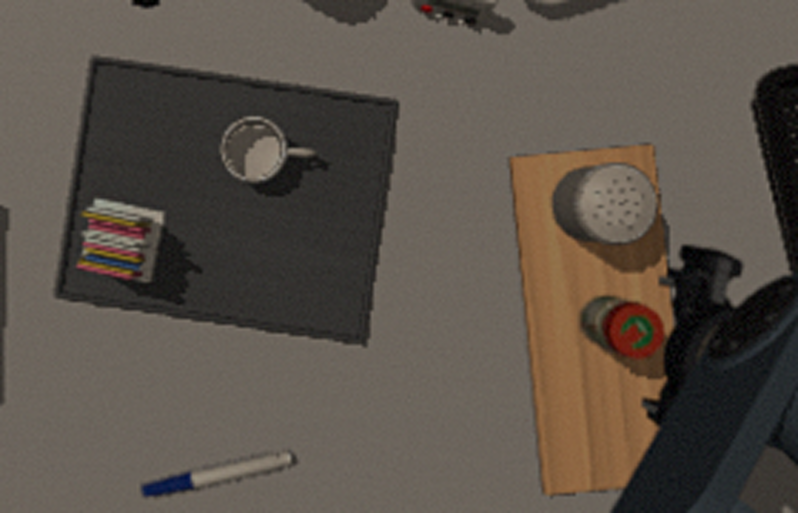

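drive_tool([
  [[85,0.7,0,0,0],[85,2.2,0,0,0],[85,3.8,0,0,0],[85,5.4,0,0,0],[85,7,0,0,0],[85,8.6,0.1,0,0],[85,10.2,0.1,0,0.1],[85,11.8,0.14,0,0.1],[85,13.2,0.14,0,0.1],[85,14,0.14,0,0.1]],
])

```text
t: 15.3
tcp_pos: [0.5314, 0.111, 0.1726]
tool_rot: [0.758, 0.652, -0.001, -0.001]
force: [-0.4, -0.2, 0.3]
finger_gap: 0.994
gripper_force: 0.0
```

drive_tool([
  [[85,0.3,0,0,0],[85,0.3,0,0,0],[85,0.3,0,0,0]],
])

```text
t: 15.6
tcp_pos: [0.5334, 0.1157, 0.1735]
tool_rot: [0.759, 0.651, -0.001, -0.0]
force: [-0.6, -0.2, -0.7]
finger_gap: 0.995
gripper_force: 0.0
```

```bash
python3 - <<'E'
from h import *
rel((.5335,.117,.052),-.15)
E
```

```text
rel [0.048 0.005 4.049] yaw -0.031 | th -0.1543 [0.5334 0.1157 0.1735] t 15.6 gap 0.9946090457123669 [-0.6 -0.2 -0.7]
```

drive_tool([
  [[85,0,0,0.7,0],[85,0,0,1.8,0],[85,0,0,2.9,0],[85,0,0,3.7,0],[85,0,0,4.05,0],[85,0,0,4.05,0],[85,0,0,4.05,0]],
])

```text
t: 16.3
tcp_pos: [0.5346, 0.1159, 0.0534]
tool_rot: [0.76, 0.65, 0.0, 0.0]
force: [-0.3, 0.2, 0.1]
finger_gap: 1.002
gripper_force: 0.0
```

drive_tool([
  [[58,0,0,0,0],[58,0,0,0,0],[58,0,0,0,0],[58,0,0,0,0],[58,0,0,0,0],[58,0,0,0,0],[58,0,0,0,0]],
])

```text
t: 17.0
tcp_pos: [0.5349, 0.1166, 0.0542]
tool_rot: [0.759, 0.651, 0.001, 0.001]
force: [-1.3, -1.7, 6.5]
finger_gap: 0.75
gripper_force: 39.1
```

```bash
python3 - <<'E'
from h import *
rel((.5335,.117,.052),-.15)
E
```

```text
rel [ 0.006 -0.048  0.074] yaw -0.026 | th -0.1536 [0.5349 0.1166 0.0542] t 17.0 gap 0.7497154010805924 [-1.3 -1.7  6.5]
```

drive_tool([
  [[58,0,0,-0.2,0],[58,0,0,-0.7,0],[58,0,0,-1.5,0],[58,0,0,-2.5,0],[58,0,0,-3.4,0],[58,0,0,-4,0],[58,0,0,-4.2,0],[58,0,0,-4.2,0]],
])

```text
t: 17.8
tcp_pos: [0.534, 0.1169, 0.1795]
tool_rot: [0.759, 0.651, 0.001, 0.001]
force: [0.1, 0.3, -1.4]
finger_gap: 0.748
gripper_force: 38.8
```

```bash
python3 - <<'E'
from h import *
rel((.3608,-.3172,.18),-.15)
E
```

```text
rel [-15.182  -3.495  -0.027] yaw -0.025 | th -0.1535 [0.534  0.1169 0.1795] t 17.8 gap 0.747996667292184 [ 0.1  0.3 -1.4]
```

drive_tool([
  [[58,-0.5,-0.1,0,0],[58,-1.6,-0.4,0,0],[58,-3,-0.7,0,0],[58,-4.4,-1,0,0],[58,-5.8,-1.3,0,0],[58,-7.2,-1.7,0,0],[58,-8.6,-2,0,0],[58,-10,-2.3,0,0],[58,-11.4,-2.6,0,0],[58,-12.7,-2.9,0,0]],
])

```text
t: 18.8
tcp_pos: [0.3871, -0.2479, 0.1775]
tool_rot: [0.76, 0.65, -0.0, -0.002]
force: [-0.2, -0.4, -1.2]
finger_gap: 0.747
gripper_force: 38.8
```

drive_tool([
  [[58,-1.2,-0.3,0,0],[58,-2,-0.5,0,0],[58,-2.4,-0.6,0,0],[58,-2.48,-0.6,0,0],[58,-2.48,-0.6,0,0],[58,-2.48,-0.6,0,0]],
])

```text
t: 19.4
tcp_pos: [0.3603, -0.3156, 0.1784]
tool_rot: [0.759, 0.651, 0.0, -0.001]
force: [-0.3, 0.4, -2.1]
finger_gap: 0.747
gripper_force: 38.8
```

```bash
python3 - <<'E'
from h import *
rel((.3608,-.3172,.062),-.15)
E
```

```text
rel [-0.055  0.027  3.879] yaw -0.018 | th -0.1525 [ 0.3603 -0.3156  0.1784] t 19.4 gap 0.7472803138433726 [-0.3  0.4 -2.1]
```

drive_tool([
  [[58,0,0,0.3,0],[58,0,0,1.1,0],[58,0,0,2.1,0],[58,0,0,3,0],[58,0,0,3.6,0],[58,0,0,3.8,0],[58,0,0,3.88,0],[58,0,0,3.91,0],[58,0,0,3.93,0],[58,0,0,3.93,0]],
])

```text
t: 20.4
tcp_pos: [0.3599, -0.3152, 0.0623]
tool_rot: [0.759, 0.651, 0.0, -0.001]
force: [-2.6, 4.1, 10.1]
finger_gap: 0.748
gripper_force: 39.7
```

drive_tool([
  [[68,0,0,-0.05,0],[72,0,0,-0.05,0],[85,0,0,-0.05,0],[85,0,0,-0.05,0],[85,0,0,-0.05,0],[85,0,0,-0.05,0]],
])

```text
t: 21.0
tcp_pos: [0.3604, -0.3173, 0.0622]
tool_rot: [0.759, 0.651, -0.0, -0.0]
force: [0.9, -0.2, -0.4]
finger_gap: 0.992
gripper_force: 0.0
```

drive_tool([
  [[85,0,0,-0.5,0],[85,0,0,-1.5,0],[85,0,0,-2.8,0],[85,0,0,-3.8,0],[85,0,0,-4,0],[85,0,0,-4,0]],
])

```text
t: 21.6
tcp_pos: [0.3607, -0.3177, 0.1831]
tool_rot: [0.759, 0.651, -0.0, 0.001]
force: [-0.7, -0.1, 0.4]
finger_gap: 1.0
gripper_force: 0.0
```

```bash
python3 - <<'E'
from h import *
rel((.6150,.0017,.18),-.05)
E
```

```text
rel [11.819  6.747  0.095] yaw -0.743 | th -0.1538 [ 0.3607 -0.3177  0.1831] t 21.6 gap 0.9998798221374712 [-0.7 -0.1  0.4]
```

drive_tool([
  [[85,0.6,0.3,0,0],[85,1.9,1.1,0,-0.2],[85,3.2,1.8,0,-0.4],[85,4.5,2.6,0,-0.6],[85,5.8,3.3,0,-0.74],[85,7.1,4.1,0,-0.74],[85,8.4,4.8,0,-0.74],[85,9.7,5.5,0,-0.74],[85,10.9,6.2,0,-0.74],[85,11.8,6.75,0,-0.74]],
])

```text
t: 22.6
tcp_pos: [0.6146, 0.0041, 0.1796]
tool_rot: [0.724, 0.69, -0.001, -0.002]
force: [0.7, 0.5, 0.1]
finger_gap: 0.998
gripper_force: 0.0
```

drive_tool([
  [[85,0,0,0.5,0],[85,0,0,1.5,0],[85,0,0,2.5,0],[85,0,0,2.7,0],[85,0,0,2.7,0],[85,0,0,2.7,0]],
])

```text
t: 23.2
tcp_pos: [0.6151, 0.0013, 0.1015]
tool_rot: [0.725, 0.689, 0.0, 0.0]
force: [0.8, 0.2, 0.1]
finger_gap: 0.995
gripper_force: 0.0
```

```bash
python3 - <<'E'
from h import *
rel((.6153,.0017,.011),-.05)
snap('side','s3',(150,130,430,340),2.85)
E
```

```text
rel [0.012 0.006 3.016] yaw -0.005 | th -0.0507 [0.6151 0.0013 0.1015] t 23.2 gap 0.9945030742541069 [0.8 0.2 0.1]
```

View pics/s3.png

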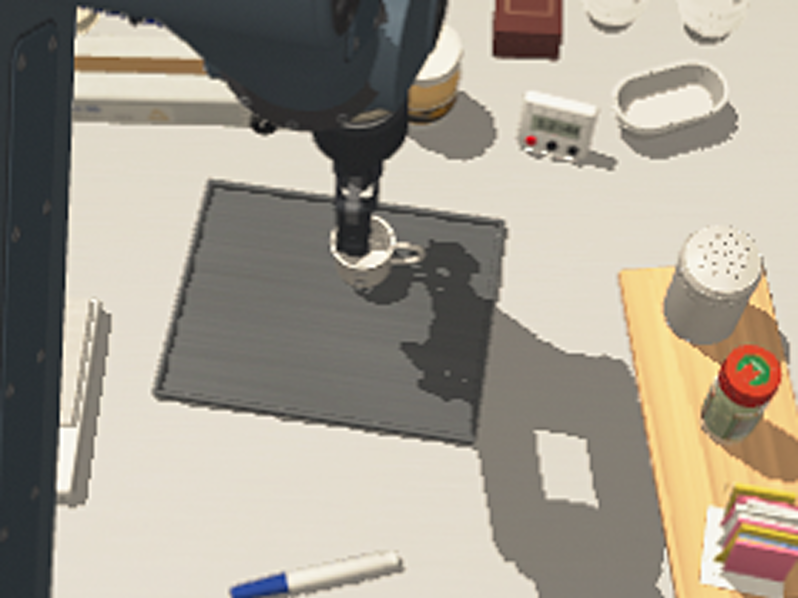

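drive_tool([
  [[85,0,0,0.6,0],[85,0,0,1.6,0],[85,0,0,2.5,0],[85,0,0,2.9,0],[85,0,0,3,0],[85,0,0,3,0],[85,0,0,3,0]],
])

```text
t: 23.95
tcp_pos: [0.616, 0.0013, 0.0129]
tool_rot: [0.725, 0.689, 0.001, 0.001]
force: [-0.2, -0.0, -0.1]
finger_gap: 0.996
gripper_force: 0.0
```

drive_tool([
  [[50,0,0,0,0],[50,0,0,0,0],[50,0,0,0,0],[50,0,0,0,0],[50,0,0,0,0],[50,0,0,0,0],[50,0,0,0,0],[50,0,0,0,0]],
])

```text
t: 24.75
tcp_pos: [0.6154, 0.0015, 0.0127]
tool_rot: [0.725, 0.689, 0.001, 0.001]
force: [-0.2, -0.7, 6.2]
finger_gap: 0.633
gripper_force: 36.2
```

drive_tool([
  [[50,0,0,-0.2,0],[50,0,0,-0.7,0],[50,0,0,-1.5,0],[50,0,0,-2.5,0],[50,0,0,-3.4,0],[50,0,0,-3.8,0],[50,0,0,-4,0],[50,0,0,-4,0]],
])

```text
t: 25.55
tcp_pos: [0.6147, 0.0016, 0.1319]
tool_rot: [0.725, 0.689, 0.0, 0.0]
force: [0.7, -0.2, -0.7]
finger_gap: 0.635
gripper_force: 37.1
```

```bash
python3 - <<'E'
from h import *
rel((.502,.304,.13),-.05)
E
```

```text
rel [ 9.879 -4.262  0.057] yaw -0.003 | th -0.0504 [0.6147 0.0016 0.1319] t 25.55 gap 0.6345536485503264 [ 0.7 -0.2 -0.7]
```

drive_tool([
  [[50,0.5,-0.2,0,0],[50,1.6,-0.7,0,0],[50,3,-1.3,0,0],[50,4.5,-1.9,0,0],[50,6,-2.6,0,0],[50,7.5,-3.2,0,0],[50,8.7,-3.8,0,0],[50,9.5,-4.1,0,0],[50,9.88,-4.26,0,0],[50,9.88,-4.26,0,0]],
])

```text
t: 26.55
tcp_pos: [0.5001, 0.3054, 0.1302]
tool_rot: [0.724, 0.69, -0.001, -0.001]
force: [-0.0, -0.5, -0.3]
finger_gap: 0.637
gripper_force: 37.1
```

drive_tool([
  [[50,0,0,0,0],[50,0,0,0.3,0],[50,0,0,1.1,0],[50,0,0,2,0],[50,0,0,2.6,0],[50,0,0,2.9,0],[50,0,0,3.05,0],[50,0,0,3.12,0],[50,0,0,3.12,0]],
])

```text
t: 27.45
tcp_pos: [0.5026, 0.3039, 0.0381]
tool_rot: [0.725, 0.689, 0.0, 0.0]
force: [0.6, 0.2, -0.6]
finger_gap: 0.635
gripper_force: 37.1
```

```bash
python3 - <<'E'
from h import *
rel((.502,.304,.0365),-.05)
snap('top','t4',(130,200,290,320),5)
E
```

```text
rel [ 0.002 -0.02   0.055] yaw -0.007 | th -0.051 [0.5026 0.3039 0.0381] t 27.45 gap 0.6347772483490962 [ 0.6  0.2 -0.6]
```

View pics/t4.png

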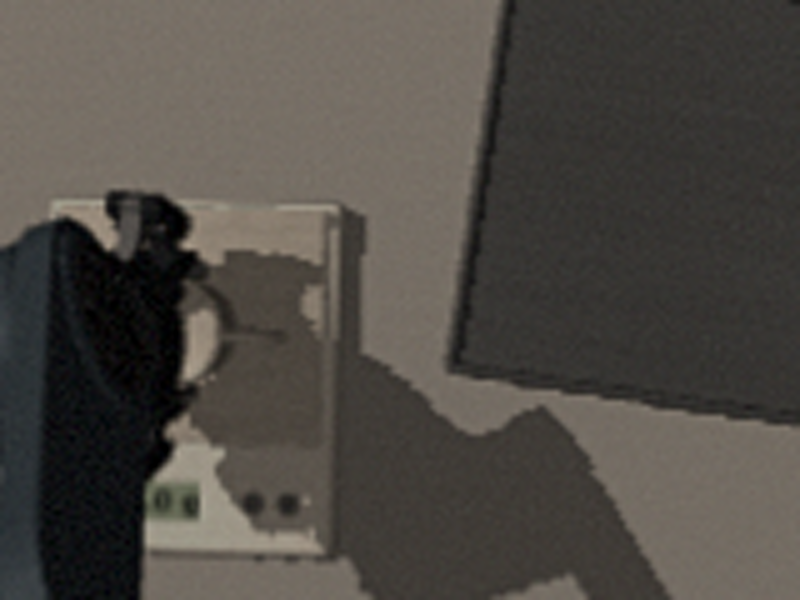

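drive_tool([
  [[50,0,0,0.03,0],[50,0,0,0.05,0],[50,0,0,0.07,0],[50,0,0,0.07,0]],
])

```text
t: 27.9
tcp_pos: [0.5025, 0.3043, 0.0371]
tool_rot: [0.725, 0.689, 0.001, 0.0]
force: [0.0, -1.0, 5.3]
finger_gap: 0.632
gripper_force: 37.5
```

Contact; release and retreat.

drive_tool([
  [[60,0,0,0,0],[68,0,0,0,0],[85,0,0,0,0],[85,0,0,0,0],[85,0,0,0,0],[85,0,0,0,0]],
])

```text
t: 28.5
tcp_pos: [0.502, 0.304, 0.0355]
tool_rot: [0.725, 0.689, -0.0, -0.0]
force: [0.4, 0.1, 0.2]
finger_gap: 0.994
gripper_force: 0.0
```

drive_tool([
  [[85,0,0,-0.4,0],[85,0,0,-1.4,0],[85,0,0,-2.6,0],[85,0,0,-3.8,0],[85,0,0,-4.7,0],[85,0,0,-4.8,0],[85,0,0,-4.8,0]],
])

```text
t: 29.2
tcp_pos: [0.5024, 0.3042, 0.1811]
tool_rot: [0.725, 0.689, 0.001, 0.001]
force: [-0.3, 0.5, -0.1]
finger_gap: 0.996
gripper_force: 0.0
```

```bash
python3 - <<'E'
from h import *
rel((.3604,-.3170,.18),-.1525)
E
```

```text
rel [-2.0919e+01 -3.6840e+00  7.0000e-03] yaw 0.731 | th -0.0504 [0.5024 0.3042 0.1811] t 29.2 gap 0.9961241673550277 [-0.3  0.5 -0.1]
```

drive_tool([
  [[85,-0.7,-0.1,0,0],[85,-2.2,-0.4,0,0.1],[85,-3.8,-0.7,0,0.2],[85,-5.4,-0.9,0,0.3],[85,-7,-1.2,0,0.4],[85,-8.6,-1.5,0,0.5],[85,-10.2,-1.8,0,0.6],[85,-11.6,-2,0,0.73],[85,-12.8,-2.2,0,0.73],[85,-13,-2.2,0,0.73]],
])

```text
t: 30.2
tcp_pos: [0.4152, -0.085, 0.1786]
tool_rot: [0.761, 0.649, -0.001, -0.001]
force: [1.2, 0.6, -0.3]
finger_gap: 0.994
gripper_force: 0.0
```

```bash
python3 - <<'E'
from h import *
rel((.3604,-.3170,.18),-.1525)
E
```

```text
rel [-7.923 -0.592 -0.045] yaw -0.035 | th -0.1574 [ 0.4152 -0.085   0.1786] t 30.2 gap 0.9938246881317655 [ 1.2  0.6 -0.3]
```

drive_tool([
  [[85,-0.6,0,0,0],[85,-2,-0.1,0,0],[85,-3.5,-0.2,0,0],[85,-5,-0.3,0,0],[85,-6.5,-0.5,0,0],[85,-7.6,-0.6,0,0],[85,-7.9,-0.6,0,0],[85,-7.9,-0.6,0,0],[85,-7.9,-0.6,0,0]],
])

```text
t: 31.1
tcp_pos: [0.3624, -0.3114, 0.1789]
tool_rot: [0.759, 0.652, 0.0, -0.002]
force: [-0.1, 0.7, -0.1]
finger_gap: 0.997
gripper_force: 0.0
```

```bash
python3 - <<'E'
from h import *
rel((.3604,-.3170,.0625),-.1535)
E
```

```text
rel [-0.205 -0.03   3.878] yaw 0.013 | th -0.1517 [ 0.3624 -0.3114  0.1789] t 31.1 gap 0.9974665065823863 [-0.1  0.7 -0.1]
```

drive_tool([
  [[85,-0.19,-0.03,0.7,0],[85,-0.19,-0.03,1.8,0],[85,-0.19,-0.03,2.9,0],[85,-0.19,-0.03,3.6,0],[85,-0.19,-0.03,3.88,0],[85,-0.19,-0.03,3.88,0],[85,-0.19,-0.03,3.88,0]],
])

```text
t: 31.8
tcp_pos: [0.3615, -0.3187, 0.0639]
tool_rot: [0.758, 0.652, 0.0, 0.0]
force: [0.2, -0.4, -0.1]
finger_gap: 0.994
gripper_force: 0.0
```

drive_tool([
  [[58,0,0,0,0],[58,0,0,0,0],[58,0,0,0,0],[58,0,0,0,0],[58,0,0,0,0],[58,0,0,0,0],[58,0,0,0,0]],
])

```text
t: 32.5
tcp_pos: [0.3613, -0.3197, 0.0645]
tool_rot: [0.759, 0.651, -0.0, 0.001]
force: [0.8, 1.5, 6.2]
finger_gap: 0.747
gripper_force: 39.1
```

drive_tool([
  [[58,0,0,-0.2,0],[58,0,0,-0.7,0],[58,0,0,-1.5,0],[58,0,0,-2.5,0],[58,0,0,-3.4,0],[58,0,0,-4,0],[58,0,0,-4.2,0],[58,0,0,-4.2,0]],
])

```text
t: 33.3
tcp_pos: [0.361, -0.3194, 0.1901]
tool_rot: [0.759, 0.651, -0.0, 0.001]
force: [0.4, 0.6, -1.1]
finger_gap: 0.745
gripper_force: 39.0
```

```bash
python3 - <<'E'
from h import *
rel((.5345,.1165,.185),-.1535)
E
```

```text
rel [15.24   3.508  0.151] yaw 0.007 | th -0.1525 [ 0.361  -0.3194  0.1901] t 33.3 gap 0.7449564114231118 [ 0.4  0.6 -1.1]
```

drive_tool([
  [[58,0.5,0.1,0,0],[58,1.6,0.4,0,0],[58,3,0.7,0,0],[58,4.4,1,0,0],[58,5.8,1.3,0,0],[58,7.2,1.7,0,0],[58,8.6,2,0,0],[58,10,2.3,0,0],[58,11.4,2.6,0,0],[58,12.7,2.9,0,0]],
])

```text
t: 34.3
tcp_pos: [0.5033, 0.0474, 0.1876]
tool_rot: [0.759, 0.652, -0.001, -0.002]
force: [0.0, 0.3, -1.0]
finger_gap: 0.75
gripper_force: 39.0
```

drive_tool([
  [[58,1.2,0.3,0,0],[58,2,0.5,0,0],[58,2.4,0.6,0,0],[58,2.46,0.6,0,0],[58,2.46,0.6,0.5,0],[58,2.46,0.6,1.5,0],[58,2.46,0.6,2.5,0],[58,2.46,0.6,3,0],[58,2.46,0.6,3,0],[58,2.46,0.6,3,0]],
])

```text
t: 35.3
tcp_pos: [0.5332, 0.1135, 0.0991]
tool_rot: [0.759, 0.651, -0.001, -0.0]
force: [-0.0, -1.1, -0.6]
finger_gap: 0.745
gripper_force: 39.1
```

```bash
python3 - <<'E'
from h import *
rel((.5345,.114,.0585),-.1535)
E
```

```text
rel [0.022 0.041 1.353] yaw -0.001 | th -0.1537 [0.5332 0.1135 0.0991] t 35.3 gap 0.7453253390231876 [-0.  -1.1 -0.6]
```

drive_tool([
  [[58,0.02,0.03,0.3,0],[58,0.02,0.03,0.8,0],[58,0.02,0.03,1.15,0],[58,0.02,0.03,1.3,0],[58,0.02,0.03,1.35,0],[58,0.02,0.03,1.35,0]],
])

```text
t: 35.9
tcp_pos: [0.5348, 0.1149, 0.0588]
tool_rot: [0.759, 0.651, 0.0, 0.0]
force: [-0.4, 0.9, -1.4]
finger_gap: 0.745
gripper_force: 39.1
```

drive_tool([
  [[58,0,0,0.04,0],[58,0,0,0.07,0],[58,0,0,0.1,0],[58,0,0,0.1,0]],
])

```text
t: 36.3
tcp_pos: [0.535, 0.115, 0.0566]
tool_rot: [0.759, 0.651, 0.0, 0.0]
force: [-1.2, -0.1, 3.9]
finger_gap: 0.744
gripper_force: 39.6
```

drive_tool([
  [[68,0,0,0,0],[72,0,0,0,0],[85,0,0,0,0],[85,0,0,0,0],[85,0,0,0,0],[85,0,0,0,0]],
])

```text
t: 36.9
tcp_pos: [0.5347, 0.1149, 0.0556]
tool_rot: [0.759, 0.651, -0.0, -0.0]
force: [0.4, -0.6, 0.2]
finger_gap: 0.999
gripper_force: 0.0
```

drive_tool([
  [[85,0,0,-0.5,0],[85,0,0,-1.5,0],[85,0,0,-2.8,0],[85,0,0,-3.8,0],[85,0,0,-4,0],[85,0,0,-4,0]],
])

```text
t: 37.5
tcp_pos: [0.5353, 0.1149, 0.1769]
tool_rot: [0.759, 0.651, 0.001, 0.001]
force: [-0.3, -0.5, -0.4]
finger_gap: 0.995
gripper_force: 0.0
```

```bash
python3 - <<'E'
from h import *
rel((.470,-.3073,.18),-.14)
E
```

```text
rel [-14.241  -0.016  -0.111] yaw -0.088 | th -0.1523 [0.5353 0.1149 0.1769] t 37.5 gap 0.9953657944907058 [-0.3 -0.5 -0.4]
```

drive_tool([
  [[85,-0.7,0,0,0],[85,-2.2,0,0,0],[85,-3.8,0,0,-0.1],[85,-5.4,0,0,-0.1],[85,-7,0,0,-0.1],[85,-8.6,0,0,-0.1],[85,-10.2,0,0,-0.1],[85,-11.8,0,0,-0.1],[85,-13.2,0,0,-0.1],[85,-14,0,0,-0.1]],
])

```text
t: 38.5
tcp_pos: [0.4695, -0.3032, 0.1737]
tool_rot: [0.755, 0.655, -0.0, -0.001]
force: [-0.5, 0.2, -0.0]
finger_gap: 0.995
gripper_force: 0.0
```

drive_tool([
  [[85,-0.24,0,0,0],[85,-0.24,0,0,0],[85,-0.24,0,0,0],[85,-0.24,0,0,0]],
])

```text
t: 38.9
tcp_pos: [0.4699, -0.3053, 0.1753]
tool_rot: [0.754, 0.657, 0.0, -0.001]
force: [-0.7, 0.5, 0.2]
finger_gap: 0.995
gripper_force: 0.0
```

```bash
cat > cmp.py <<'E'
from h import *
import sys
# image shift of a patch between the first picture and now (template matching, subpixel)
def shift(n,box,img):
    a=cv2.imread(f'pics/{n}0_raw.png'); u0,v0,u1,v1=box; t=a[v0:v1,u0:u1]; g=img[v0-8:v1+8,u0-8:u1+8]
    up=8; T=cv2.resize(t,None,fx=up,fy=up,interpolation=cv2.INTER_CUBIC); G=cv2.resize(g,None,fx=up,fy=up,interpolation=cv2.INTER_CUBIC)
    r=cv2.matchTemplate(G,T,cv2.TM_CCOEFF_NORMED); _,s,_,l=cv2.minMaxLoc(r)
    return np.array(l)/up-8,s
def report(name,boxes,tag):
    for n in('top','side'):
        im=manip.snapshot(n)[:,:,::-1].copy(); cv2.imwrite(f'pics/{tag}{n}_raw.png',im)
        d,s=shift(n,boxes[n],im); u,v=(boxes[n][0]+boxes[n][2])/2,(boxes[n][1]+boxes[n][3])/2
        w=onz(n,u+d[0],v+d[1],.08)-onz(n,u,v,.08); print(name,n,'px',d,'score',round(s,3),'mm',(w[:2]*1000).round(1))
B={'bin':dict(top=(224,238,260,271),side=(212,222,247,266)),'jar':dict(top=(263,246,285,268),side=(250,223,273,261)),'shaker':dict(top=(296,246,328,279),side=(283,226,315,271)),'ref':dict(top=(210,183,236,230),side=(215,187,240,215))}
for k in sys.argv[2:]: report(k,B[k],sys.argv[1]+k)
E
python3 cmp.py a bin ref; python3 - <<'E'
from h import *
rel((.470,-.3073,.0855),-.14)
E
```

```text
bin top px [-0.875 -0.625] score 0.941 mm [1.4 2.1]
bin side px [6.125 8.   ] score 0.257 mm [-20.1 -16. ]
ref top px [0. 0.] score 0.996 mm [0. 0.]
ref side px [-8. -8.] score 0.5 mm [22.4 21.8]
rel [-0.034 -0.004  3.012] yaw 0.022 | th -0.1369 [ 0.4703 -0.3063  0.1759] t 39.1 gap 0.9952225201799929 [-0.2  0.1  0.2]
```

drive_tool([
  [[85,-0.03,0,0.6,0],[85,-0.03,0,1.6,0],[85,-0.03,0,2.5,0],[85,-0.03,0,2.9,0],[85,-0.03,0,3,0],[85,-0.03,0,3,0],[85,-0.03,0,3,0]],
])

```text
t: 39.8
tcp_pos: [0.4706, -0.3089, 0.0869]
tool_rot: [0.754, 0.657, 0.0, 0.001]
force: [0.1, -0.4, -0.1]
finger_gap: 0.994
gripper_force: 0.0
```

drive_tool([
  [[40,0,0,0,0],[40,0,0,0,0],[40,0,0,0,0],[40,0,0,0,0],[40,0,0,0,0],[40,0,0,0,0],[40,0,0,0,0],[40,0,0,0,0],[40,0,0,0,0]],
])

```text
t: 40.7
tcp_pos: [0.4703, -0.3087, 0.0865]
tool_rot: [0.754, 0.657, 0.0, 0.001]
force: [-1.0, -0.9, 5.4]
finger_gap: 0.515
gripper_force: 35.1
```

drive_tool([
  [[40,0,0,-0.2,0],[40,0,0,-0.7,0],[40,0,0,-1.5,0],[40,0,0,-2.5,0],[40,0,0,-3.3,0],[40,0,0,-3.7,0],[40,0,0,-3.7,0]],
])

```text
t: 41.4
tcp_pos: [0.4705, -0.3088, 0.1982]
tool_rot: [0.754, 0.657, 0.0, 0.002]
force: [0.1, 0.7, -1.6]
finger_gap: 0.507
gripper_force: 35.8
```

```bash
python3 - <<'E'
from h import *
rel((.5308,.035,.1965),-.14)
E
```

```text
rel [11.629  0.41   0.036] yaw 0.012 | th -0.1384 [ 0.4705 -0.3088  0.1982] t 41.4 gap 0.5071482769204188 [ 0.1  0.7 -1.6]
```

drive_tool([
  [[40,0.5,0,0,0],[40,1.7,0.1,0,0],[40,3.1,0.1,0,0],[40,4.7,0.2,0,0],[40,6.3,0.2,0,0],[40,7.9,0.3,0,0],[40,9.4,0.3,0,0],[40,10.6,0.4,0,0],[40,11.3,0.4,0,0],[40,11.59,0.41,0,0]],
])

```text
t: 42.4
tcp_pos: [0.5281, 0.0376, 0.1949]
tool_rot: [0.753, 0.658, -0.001, -0.002]
force: [0.1, -0.4, -1.0]
finger_gap: 0.506
gripper_force: 35.8
```

drive_tool([
  [[40,0,0,0,0],[40,0,0,0.5,0],[40,0,0,1.5,0],[40,0,0,2.5,0],[40,0,0,3.3,0],[40,0,0,3.7,0],[40,0,0,3.8,0],[40,0,0,3.8,0]],
])

```text
t: 43.2
tcp_pos: [0.5301, 0.0338, 0.0827]
tool_rot: [0.755, 0.656, -0.0, -0.0]
force: [0.4, 0.5, -1.1]
finger_gap: 0.51
gripper_force: 35.8
```

```bash
python3 - <<'E'
from h import *
rel((.5308,.034,.0785),-.14)
E
```

```text
rel [0.01  0.023 0.139] yaw 0.005 | th -0.1393 [0.5301 0.0338 0.0827] t 43.2 gap 0.5104239130282188 [ 0.4  0.5 -1.1]
```

drive_tool([
  [[40,0.01,0.02,0.06,0],[40,0.01,0.02,0.1,0],[40,0.01,0.02,0.14,0],[40,0.01,0.02,0.17,0],[40,0.01,0.02,0.17,0]],
])

```text
t: 43.7
tcp_pos: [0.5311, 0.0346, 0.0785]
tool_rot: [0.754, 0.657, 0.0, 0.001]
force: [-0.8, 0.2, 5.2]
finger_gap: 0.508
gripper_force: 36.1
```

drive_tool([
  [[50,0,0,0,0],[60,0,0,0,0],[85,0,0,0,0],[85,0,0,0,0],[85,0,0,0,0],[85,0,0,0,0],[85,0,0,0,0]],
])

```text
t: 44.4
tcp_pos: [0.5306, 0.0346, 0.0776]
tool_rot: [0.754, 0.657, -0.0, -0.0]
force: [-0.5, -0.5, -0.3]
finger_gap: 0.998
gripper_force: 0.0
```

drive_tool([
  [[85,0,0,-0.5,0],[85,0,0,-1.5,0],[85,0,0,-2.6,0],[85,0,0,-3.2,0],[85,0,0,-3.2,0],[85,0,0,-3.2,0]],
])

```text
t: 45.0
tcp_pos: [0.5304, 0.0347, 0.1735]
tool_rot: [0.754, 0.657, 0.0, 0.0]
force: [-0.2, -0.1, 0.2]
finger_gap: 0.995
gripper_force: 0.0
```

```bash
python3 - <<'E'
from h import *
rel((.5742,-.2964,.175),-.14)
E
```

```text
rel [-10.729   2.969  -0.049] yaw 0.012 | th -0.1384 [0.5304 0.0347 0.1735] t 45.0 gap 0.995406884324828 [-0.2 -0.1  0.2]
```

drive_tool([
  [[85,-0.7,0.2,0,0],[85,-2.2,0.6,0,0],[85,-3.8,1.1,0,0],[85,-5.4,1.5,0,0],[85,-7,1.9,0,0],[85,-8.6,2.4,0,0],[85,-9.8,2.7,0,0],[85,-10.7,2.96,0,0],[85,-10.73,2.97,0,0],[85,-10.73,2.97,0,0]],
])

```text
t: 46.0
tcp_pos: [0.5733, -0.2963, 0.1714]
tool_rot: [0.755, 0.656, -0.0, -0.002]
force: [-0.1, 1.4, 0.5]
finger_gap: 0.993
gripper_force: 0.0
```

```bash
python3 cmp.py b bin jar ref; python3 - <<'E'
from h import *
rel((.5742,-.2964,.056),-.14)
E
```

```text
bin top px [-0.875 -0.625] score 0.942 mm [1.4 2.1]
bin side px [1.875 0.75 ] score 0.266 mm [-1.8 -4.6]
jar top px [ 0.   -0.25] score 0.974 mm [0.6 0. ]
jar side px [-8. -8.] score 0.07 mm [20.4 20.1]
ref top px [0. 0.] score 0.997 mm [0. 0.]
ref side px [-8. -8.] score -0.088 mm [22.4 21.8]
rel [-4.600e-02  1.000e-03  3.918e+00] yaw 0.022 | th -0.1369 [ 0.5744 -0.2951  0.1735] t 46.3 gap 0.9922557911861467 [ 0.5 -0.4  0.5]
```

drive_tool([
  [[85,-0.02,0,0.7,0],[85,-0.02,0,1.8,0],[85,-0.02,0,2.9,0],[85,-0.02,0,3.6,0],[85,-0.02,0,3.88,0],[85,-0.02,0,3.88,0],[85,-0.02,0,3.88,0]],
])

```text
t: 47.0
tcp_pos: [0.5752, -0.2973, 0.0583]
tool_rot: [0.754, 0.657, 0.0, 0.001]
force: [0.2, -0.1, 0.6]
finger_gap: 0.996
gripper_force: 0.0
```

drive_tool([
  [[60,0,0,0,0],[60,0,0,0,0],[60,0,0,0,0],[60,0,0,0,0],[60,0,0,0,0],[60,0,0,0,0],[60,0,0,0,0]],
], squeeze=50)

```text
t: 47.7
tcp_pos: [0.575, -0.2976, 0.0592]
tool_rot: [0.754, 0.657, 0.0, 0.001]
force: [-1.2, 1.3, 6.5]
finger_gap: 0.765
gripper_force: 55.3
```

drive_tool([
  [[60,0,0,-0.2,0],[60,0,0,-0.7,0],[60,0,0,-1.5,0],[60,0,0,-2.5,0],[60,0,0,-3.4,0],[60,0,0,-4,0],[60,0,0,-4.3,0],[60,0,0,-4.3,0]],
])

```text
t: 48.5
tcp_pos: [0.5751, -0.2975, 0.1882]
tool_rot: [0.754, 0.657, 0.0, 0.002]
force: [-0.6, -0.7, -2.1]
finger_gap: 0.761
gripper_force: 55.9
```

```bash
python3 - <<'E'
from h import *
rel((.5246,-.0556,.187),-.14)
E
```

```text
rel [ 7.756 -2.779  0.018] yaw 0.012 | th -0.1384 [ 0.5751 -0.2975  0.1882] t 48.5 gap 0.7605748406393814 [-0.6 -0.7 -2.1]
```

drive_tool([
  [[60,0.5,-0.2,0,0],[60,1.5,-0.5,0,0],[60,2.8,-1,0,0],[60,4.2,-1.5,0,0],[60,5.5,-2,0,0],[60,6.6,-2.4,0,0],[60,7.4,-2.7,0,0],[60,7.72,-2.78,0,0],[60,7.72,-2.78,0,0],[60,7.72,-2.78,0,0]],
])

```text
t: 49.5
tcp_pos: [0.524, -0.0567, 0.1859]
tool_rot: [0.754, 0.657, -0.0, 0.0]
force: [0.3, 0.6, -2.5]
finger_gap: 0.759
gripper_force: 55.9
```

drive_tool([
  [[60,0,0,0.3,0],[60,0,0,1.1,0],[60,0,0,2.1,0],[60,0,0,3.1,0],[60,0,0,3.9,0],[60,0,0,4.3,0],[60,0,0,4.4,0],[60,0,0,4.4,0]],
])

```text
t: 50.3
tcp_pos: [0.5241, -0.0568, 0.0541]
tool_rot: [0.755, 0.656, 0.0, 0.0]
force: [0.6, 0.5, -2.1]
finger_gap: 0.761
gripper_force: 56.1
```

```bash
python3 - <<'E'
from h import *
rel((.5246,-.0560,.051),-.14)
E
```

```text
rel [0.03  0.014 0.102] yaw 0.005 | th -0.1392 [ 0.5241 -0.0568  0.0541] t 50.3 gap 0.7610763283108524 [ 0.6  0.5 -2.1]
```

drive_tool([
  [[60,0,0.01,0.05,0],[60,0,0.01,0.1,0],[60,0,0.01,0.14,0],[60,0,0.01,0.14,0]],
])

```text
t: 50.7
tcp_pos: [0.5248, -0.0564, 0.0512]
tool_rot: [0.754, 0.657, 0.001, 0.001]
force: [-1.3, -0.8, 4.2]
finger_gap: 0.756
gripper_force: 56.3
```

drive_tool([
  [[70,0,0,0,0],[75,0,0,0,0],[85,0,0,0,0],[85,0,0,0,0],[85,0,0,0,0],[85,0,0,0,0]],
])

```text
t: 51.3
tcp_pos: [0.524, -0.0562, 0.0499]
tool_rot: [0.754, 0.657, -0.0, -0.0]
force: [-0.1, -0.1, 0.1]
finger_gap: 0.994
gripper_force: 0.0
```

drive_tool([
  [[85,0,0,-0.5,0],[85,0,0,-1.5,0],[85,0,0,-2.8,0],[85,0,0,-4,0],[85,0,0,-5,0],[85,0,0,-5.5,0],[85,0,0,-5.5,0]],
])

```text
t: 52.0
tcp_pos: [0.5255, -0.0567, 0.2175]
tool_rot: [0.754, 0.657, 0.001, 0.003]
force: [0.4, 0.7, 0.2]
finger_gap: 0.994
gripper_force: 0.0
```

```bash
python3 - <<'E'
from h import *
rel((.28,.54,.23),-.1535)
E
```

```text
rel [ 18.57  -10.846  -0.499] yaw 0.109 | th -0.1383 [ 0.5255 -0.0567  0.2175] t 52.0 gap 0.9944377632110613 [0.4 0.7 0.2]
```

drive_tool([
  [[85,0.7,-0.4,0,0],[85,2,-1.2,-0.2,0],[85,3.4,-2,-0.4,0],[85,4.8,-2.8,-0.5,0],[85,6.2,-3.6,-0.5,0],[85,7.6,-4.4,-0.5,0],[85,9,-5.2,-0.5,0],[85,10.4,-6,-0.5,0],[85,11.8,-6.9,-0.5,0],[85,13.2,-7.7,-0.5,0]],
])

```text
t: 53.0
tcp_pos: [0.3477, 0.369, 0.2285]
tool_rot: [0.754, 0.657, -0.002, -0.0]
force: [0.7, -0.5, 0.5]
finger_gap: 0.995
gripper_force: 0.0
```

drive_tool([
  [[85,1.4,-0.8,0,0],[85,2.8,-1.6,0,0],[85,4.2,-2.4,0,0],[85,5,-3,0,0],[85,5.3,-3.1,0,0],[85,5.3,-3.1,0,0],[85,5.3,-3.1,0,0]],
])

```text
t: 53.7
tcp_pos: [0.2799, 0.5368, 0.2289]
tool_rot: [0.754, 0.656, -0.001, 0.001]
force: [0.3, -0.3, 0.4]
finger_gap: 0.997
gripper_force: 0.0
```

```bash
python3 cmp.py c bin jar shaker ref; python3 - <<'E'
from h import *
for n,o in(('top',(140,185)),('side',(100,185))):
    im=cv2.imread(f'pics/cref{n}_raw.png'); a=cv2.imread(f'pics/{n}0_raw.png')
    f=lambda i:cv2.convertScaleAbs(i[185:295,o[0]:o[0]+200],alpha=1.5)
    cv2.imwrite(f'pics/c{n}.png',cv2.resize(np.vstack([f(im),f(a)][:1 if n=='side' else 1]),None,fx=4,fy=4,interpolation=cv2.INTER_CUBIC))
E
```

```text
bin top px [-0.875 -0.625] score 0.941 mm [1.4 2.1]
bin side px [-0.75 -0.5 ] score 0.937 mm [1.2 1.9]
jar top px [ 0.   -0.25] score 0.973 mm [0.6 0. ]
jar side px [ 0.   -0.25] score 0.974 mm [0.7 0. ]
shaker top px [ 0.   -1.25] score 0.99 mm [3. 0.]
shaker side px [ 0.    -1.125] score 0.982 mm [2.9 0.1]
ref top px [0. 0.] score 0.996 mm [0. 0.]
ref side px [0. 0.] score 1.0 mm [0. 0.]
```

View pics/ctop.png

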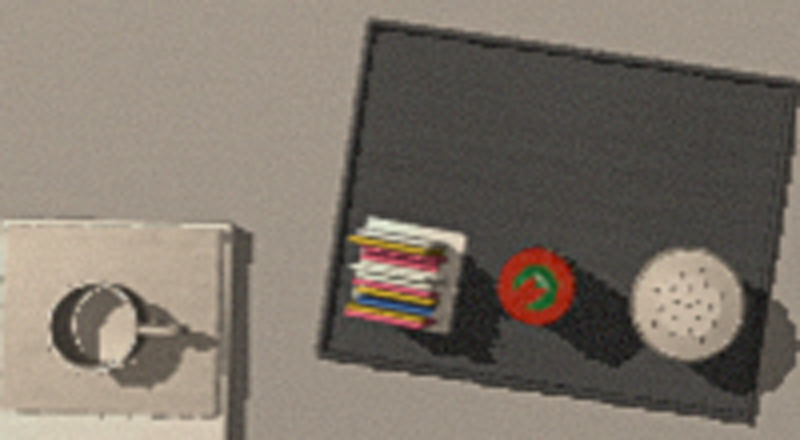

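View pics/cside.png

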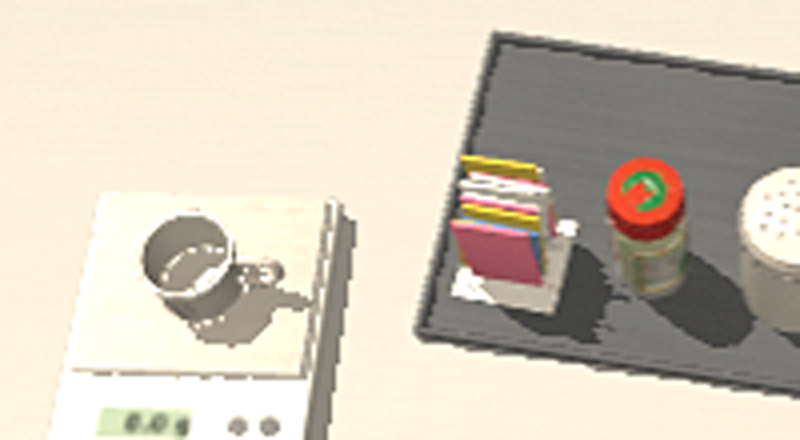

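```bash
python3 - <<'E'
from h import *
print(onz('top',98.5/4-.5+140,326.5/4-.5+185,.072),onz('side',(188.5)/4-.5+100,255/4-.5+185,.072))
print(manip.sign_off())
E
```

```text
[0.5015704  0.30148253 0.072     ] [0.50245682 0.30141861 0.072     ]
the job is handed in; nothing more can be done
None
```

The job is handed in: the cup stands upright about 3 mm from the middle of the scale plate. By the pictures, the jar is within 1 mm of its starting spot, and the bin and shaker are about 3 mm off theirs, which I did not correct. The arm did not go near the jam jar or timer, though I did not measure them again afterwards.

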